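# Sweep the marked tags off the laser bed

## Robot

A 6-joint arm with a two-finger parallel gripper is mounted at the origin on the work surface. World frame = base frame: x ahead of the robot, y to its left, z up, the work surface at z = 0. Lengths are in m, angles in rad, forces in N, time in s.
With the tool pointing down it reaches from about 0.35 to 0.925 m from the base axis. Payload 6.4 kg.
Tool frame: the origin (TCP) lies midway between the tips of the shut fingers; the grasp point (between the pads) lies 19 mm behind it; x points along the fingers, y is the direction in which the jaws open and shut, and the axes are right-handed (so a half turn about x gives the same grasp; the last joint's range is limited). The gripper opens to 85 mm and grips with 20 to 120 N. Pads are 22 mm wide; open, the fingers measure 114 mm over their backs; the gripper's body (76 mm by 85 mm) begins 54 mm behind the grasp point. The pads swing forward as they close: fully open they stand 13 mm farther back than shut.
Start: joints at [1.129, 0.245, 1.558, -0, 1.339, -0.174], TCP at [0.172, 0.627, 0.231] pointing down, gripper open.
Joint ranges: [-3.13, 3.13], [-1.02, 2.26], [0.13, 2.54], [-0.95, 4.09], [0.21, 2.88], [-2.74, 2.74]. Speed limits (rad/s): [2.57, 2.57, 3.14, 3.14, 3.14, 3.14].

## Interface

Orientations are given as a unit quaternion [w, x, y, z].
In Python, from rig import sense, cams, job gives the robot as it stands. The module is installed in compiled form; this text tells all that it offers.
- The arm moves only by the tool send_rows, never from a script. Its argument "steps" is a list that holds one entry, the list of rows, each a list of 6 numbers: the shift along the world's x, y, z in cm, then the turn, a rotation vector about the world's x, y, z in rad. A call has 1 to 5 rows; each row shifts and turns the commanded pose from where the row before left it; what a row does not reach is not made up. A row lasts 1/12 s, in which the tool goes at most 41.7 mm and 7.16 degrees, less where a joint would pass 70% of its speed; a pose out of reach is approached as far as the arm can. A call with a gripper value outside its range is refused whole. "jaw" is the finger opening in cm, from 0 to 8.54, set as the call begins (left out, the last holds). The fingers move at their own pace and stop on an object; the grip force is fixed at half the most. Time passes only in rows, so rows that do not move let the fingers close. It gives the time, the measured TCP pose, the force and the opening at its end, in the units of the state.
- sense(): the state, without advancing time (a new reading comes with each control period).
- cams.camera(name): name is "scene" or "top"; returns the picture (400x640x3 uint8, red, green, blue); there is no depth.
- cams.camera_params(name): a dict with "mtx" (3x3 intrinsics, pixels), "origin" and "rotation" of the camera in the world. Camera axes: x right, y down, z forward; pixel columns grow to the right and rows downward; lengths in m; the calibration is good to about 2 mm. A picture is of the moment at which its call begins. camera_params takes no time and is no camera call.
- job.hand_in(): hands the job in, once; it reports no verdict.
The state is a dict: "time_s": time; "joint_pos": joint angles; "joint_vel": joint speeds; "joint_efforts": joint torques, N m; "position": TCP position; "orientation": TCP orientation; "ft_force": force on the tool from outside, world axes, zero at the start; "wrist_torque": the same for the moment, N m; "grip_width": opening from 0.0 (shut) to 1.0 (fully open).
Only numpy, scipy, OpenCV 4.12 (cv2) and the standard library are available. Lean on these libraries where they do the work, as an engineer would, in place of code of your own. Each camera call takes 0.05 s, during which the arm holds its last target.

## Task

The three brass tag blanks on the laser-marking bed are done: sweep them with the fingertips along the bed and off its end into the plain undivided blue tray. Only push them, never pick them up or lift them, and leave the steel height gauge standing where it is on the bed and the things on the table beyond undisturbed.

Things in the scene. Friction and masses are not known exactly. Their poses are not given: they have to be found in the camera images.
- bed: fixed aluminium marking bed with a grid of small painted dots, 230 (x) x 280 (y) mm, flat top 45 mm above its origin (centre of the underside, on the table). Along both long sides (x = -115..-107 and 107..115 mm) runs a steel fence 10 mm high; both ends (y = -140 and +140 mm) are open and level, and each has a blue tray against it. Its yaw is within 0.17 rad of the world's
- plain_tray: blue plastic tray, fixed, 230 (x) x 120 (y) x 35 mm high, 4 mm walls and floor, one undivided space; stands on the table against one open end (+y or -y) of the bed, with its axes along the bed's and its centre 202 mm from the bed's centre. Its rim is 10 mm lower than the bed's top, so that a thing pushed off that end falls in. Origin: centre of the underside. Which end it stands at varies: this is the tray to fill
- divided_tray: blue plastic tray, fixed, 230 (x) x 120 (y) x 35 mm high, 4 mm walls and floor, with two partitions that part it into three compartments along x; stands on the table against one open end (+y or -y) of the bed, with its axes along the bed's and its centre 202 mm from the bed's centre. Its rim is 10 mm lower than the bed's top, so that a thing pushed off that end falls in. Origin: centre of the underside. Which end it stands at varies; stays empty
- blank1_c (a point): centre of a loose flat brass tag blank, 36 x 26 x 10 mm (its x, y, z axes), about 80 g, lying flat on the bed at any yaw at the start, so that its centre starts 5 mm above the bed's top. The three blanks are identical.
- blank2_c (a point): centre of a loose flat brass tag blank, 36 x 26 x 10 mm (its x, y, z axes), about 80 g, lying flat on the bed at any yaw at the start, so that its centre starts 5 mm above the bed's top. The three blanks are identical.
- blank3_c (a point): centre of a loose flat brass tag blank, 36 x 26 x 10 mm (its x, y, z axes), about 80 g, lying flat on the bed at any yaw at the start, so that its centre starts 5 mm above the bed's top. The three blanks are identical.
- gauge_c (a point): centre of the steel height gauge, a loose 24 x 24 x 34 mm block with a 16 mm round pin on top, 45 mm high in all, 170 g, standing upright on the bed near the fence on the bed's +x side; to be left alone
- label_roll: loose roll of blank labels lying flat on the table beyond the bed, 86 mm diameter, 30 mm high; origin at centre of the underside; leave alone
- scanner: loose black and grey hand scanner lying on the table beyond the bed, about 50 (x) x 166 (y) x 36 mm; origin on the underside near its middle; leave alone
- stamp: loose hand stamp standing on the table beyond the bed, brass foot and dark wooden grip, 26 mm diameter, 68 mm high; origin at centre of the underside; leave alone
There are look-alikes about, which are no part of the job. Leave any black look-alike of the part that bears blank3_c alone. Leave any red look-alike of the part that bears blank1_c alone.

How it is judged:
At the end, for the whole second after the job is handed in: All three blanks lie at rest (slower than 20 mm/s) in the plain tray: their centres inside its outline and below its rim, in any attitude. The gauge still stands upright (within 0.15 rad) within 12 mm of where it was; roll, scanner and stamp are within 20 mm of where they were (x of blank1_c in the frame of plain_tray between -0.113 and 0.113 m and y of blank1_c in the frame of plain_tray between -0.058 and 0.058 m and z of blank1_c in the frame of plain_tray between 0 and 0.034 m and linear speed of each of blank1, blank2, blank3 below 0.02 m/s and x of blank2_c in the frame of plain_tray between -0.113 and 0.113 m and y of blank2_c in the frame of plain_tray between -0.058 and 0.058 m and z of blank2_c in the frame of plain_tray between 0 and 0.034 m and x of blank3_c in the frame of plain_tray between -0.113 and 0.113 m and y of blank3_c in the frame of plain_tray between -0.058 and 0.058 m and z of blank3_c in the frame of plain_tray between 0 and 0.034 m and distance of gauge_c from where it was at the start of the episode below 0.012 m and angle between gauge_c's own z axis and vertical below 0.15 rad and distance of each of label_roll, scanner, stamp from where it was at the start of the episode below 0.02 m); the robot touches nothing.
It fails at once if a blank is lifted: its centre rises more than 20 mm above its height on the bed (height (world z) of any of blank1_c, blank2_c, blank3_c above 0.07 m).
It fails at once if the height gauge is shifted by more than 12 mm or tipped (distance of gauge_c from where it was at the start of the episode above 0.012 m or angle between gauge_c's own z axis and vertical above 0.4 rad).
It fails at once if the label roll, scanner or stamp is moved by more than 20 mm (distance of any of label_roll, scanner, stamp from where it was at the start of the episode above 0.02 m).
It also fails if it takes over 72 s, if anything falls off the work surface, if the arm or the gripper's body presses on something with over 40 N, if the wrist force passes 120 N, or if a joint passes its speed limit or range.

## Working session

There is one attempt and no reset: what is moved stays moved. The work goes in short steps, Python scripts to look and compute and a tool call to move; the robot and the scene stay as the last step left them, time stands still between calls to the robot, and variables do not carry over. Pictures are saved under pics/ and viewed, and the job is handed in when it is done.

Besides the shell and the picture viewer there is one more tool, called after ">>>" as name(argument=value, ...) on one line, values as JSON. send_rows: Moves the arm, as the interface text tells. Its arguments: {"type":"object","properties":{"steps":{"type":"array"},"jaw":{"type":"number"}},"required":["steps"]}

```bash
mkdir -p pics
python3 - <<'E'
from rig import sense,cams
import cv2
s=sense();print(s)
for n in("scene","top"):
    im=cams.camera(n);cv2.imwrite(f"pics/{n}0.png",im[:,:,::-1]);p=cams.camera_params(n);print(n,p)
E
```

```text
{'time_s': 0.0, 'joint_pos': array([ 1.12891095e+00,  2.45832181e-01,  1.55902920e+00,  1.45144398e-05,
        1.33870979e+00, -1.74111223e-01]), 'joint_vel': array([ 0.00176035,  0.00049521,  0.0010207 ,  0.00083104, -0.00160776,
        0.00040041]), 'joint_efforts': array([ 2.40662775e-03, -4.29513824e+01, -3.26129758e+01, -7.63302296e-05,
        5.36305466e-03, -2.72392737e-05]), 'position': array([0.17173239, 0.62631594, 0.23016059]), 'orientation': array([ 0.70056122,  0.09372592,  0.70099485, -0.09505608]), 'ft_force': array([ 0.63396706, -0.02121717, -0.18404631]), 'wrist_torque': array([ 0.02492485,  0.03302032, -0.02530212]), 'grip_width': 1.000051463057721}
scene {'mtx': array([[467.21449327,   0.        , 316.20188947],
       [  0.        , 467.21449327, 202.31841444],
       [  0.        ,   0.        ,   1.        ]]), 'origin': array([1.10071412, 0.2861708 , 0.89615948]), 'rotation': array([-0.1705809 ,  0.50933669,  0.80199804, -0.26129952])}
top {'mtx': array([[434.45438743,   0.        , 323.69925843],
       [  0.        , 434.45438743, 196.61921624],
       [  0.        ,   0.        ,   1.        ]]), 'origin': array([0.4267684 , 0.0313358 , 0.87818967]), 'rotation': array([-0.04485837,  0.70533158, -0.70467219,  0.06270719])}
```

View pics/scene0.png

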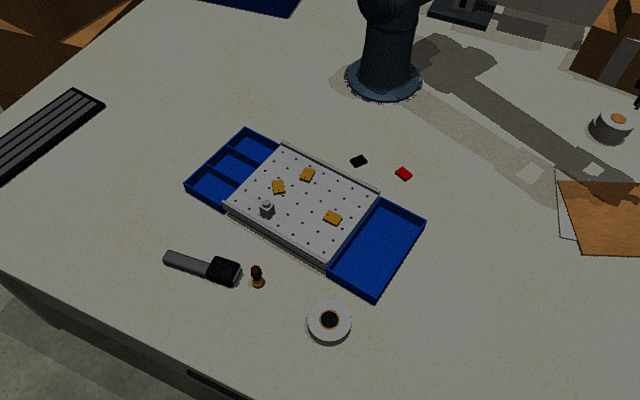

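View pics/top0.png

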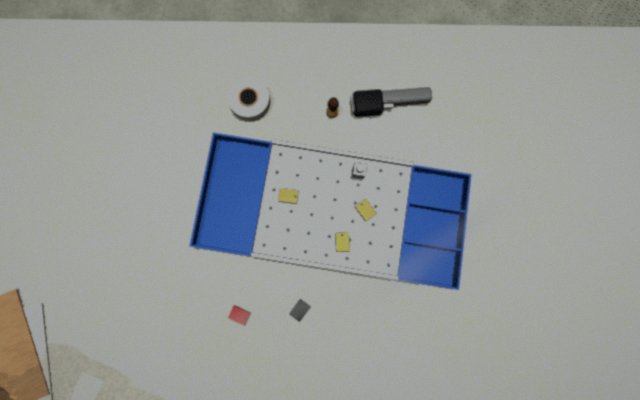

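The top view shows the plain tray at the left (about 232,195), which is the +y end, and the divided tray at the right (435,227). The three brass blanks on the bed are at about (289,196), (366,210) and (343,242), and the gauge is at (360,170). The red (239,315) and black (300,310) look-alikes lie on the table and aren't part of the job. Next I'll measure the positions.

```bash
cat > h.py <<'E'
import numpy as np,cv2
from scipy.spatial.transform import Rotation as R
from rig import cams
def ray(n,uv,z):
    p=cams.camera_params(n);q=p["rotation"];Rm=R.from_quat([q[1],q[2],q[3],q[0]]).as_matrix()
    uv=np.atleast_2d(uv).astype(float);d=np.c_[uv,np.ones(len(uv))]@np.linalg.inv(p["mtx"]).T@Rm.T
    o=np.array(p["origin"]);return o+d*((z-o[2])/d[:,2])[:,None]
def brass(im):
    h=cv2.cvtColor(im,cv2.COLOR_RGB2HSV);return cv2.inRange(h,(18,120,90),(35,255,255))
def blobs(m,lo,hi):
    c,_=cv2.findContours(m,cv2.RETR_EXTERNAL,cv2.CHAIN_APPROX_NONE)
    return [x for x in c if lo<cv2.contourArea(x)<hi]
E
python3 - <<'E'
from h import *
np.set_printoptions(precision=4,suppress=True)
im=cv2.imread("pics/top0.png")[:,:,::-1].copy()
sc=cv2.imread("pics/scene0.png")[:,:,::-1].copy()
cv2.imwrite("pics/crop0.png",cv2.resize(im[120:300,180:480,::-1],None,fx=2.6,fy=2.6,interpolation=cv2.INTER_CUBIC))
h=cv2.cvtColor(im,cv2.COLOR_RGB2HSV)
for c in blobs(brass(im),60,1000):
    M=cv2.moments(c);uv=[M['m10']/M['m00'],M['m01']/M['m00']]
    P=ray("top",c[:,0],.055)[:,:2].astype(np.float32);r=cv2.minAreaRect(P*1000)
    print("blank",uv,ray("top",uv,.055)[0],r, cv2.boxPoints(r))
h2=cv2.cvtColor(sc,cv2.COLOR_RGB2HSV)
for c in blobs(cv2.inRange(h2,(14,130,90),(35,255,255)),40,1000):
    M=cv2.moments(c);uv=[M['m10']/M['m00'],M['m01']/M['m00']]
    print("scene",uv,ray("scene",uv,.055)[0])
for c in blobs(cv2.inRange(h,(105,120,60),(130,255,255)),800,60000):
    P=ray("top",c[:,0],.035)[:,:2].astype(np.float32);r=cv2.minAreaRect(P*1000);print("blue",r,cv2.boxPoints(r).tolist())
E
```

```text
blank [342.42573099415205, 242.55321637426897] [ 0.4654 -0.0249  0.055 ] ((466.535400390625, -25.03778839111328), (20.884920120239258, 30.109394073486328), 89.9867172241211) [[451.4783 -35.4768]
 [481.5877 -35.4837]
 [481.5925 -14.5988]
 [451.4831 -14.5918]]
blank [365.45253863134656, 209.9437086092715] [ 0.5276 -0.0695  0.055 ] ((528.2855834960938, -69.10212707519531), (30.887540817260742, 21.77884292602539), 38.114253997802734) [[509.4134 -70.0669]
 [522.856  -87.2021]
 [547.1578 -68.1373]
 [533.7151 -51.0022]]
blank [287.4677966101695, 195.6418079096045] [0.5548 0.0798 0.055 ] ((554.7369384765625, 79.17265319824219), (30.39822006225586, 22.00936508178711), 83.7409896850586) [[542.1408  65.2639]
 [564.019   62.8644]
 [567.3331  93.0814]
 [545.4549  95.4809]]
scene [332.26641883519204, 217.1995043370508] [0.5584 0.0787 0.055 ]
scene [635.297520661157, 191.2479338842975] [0.1956 0.6771 0.055 ]
scene [277.8120063191153, 185.71721958925747] [ 0.5317 -0.0697  0.055 ]
scene [306.95714285714286, 173.4857142857143] [ 0.4701 -0.0252  0.055 ]
scene [618.2439478584729, 117.82495344506516] [-0
[... 152 characters left out ...]
6348  0.055 ]
scene [606.8169364881694, 17.335408883354088] [-0.5211  0.5564  0.055 ]
scene [92.42664464629782, 29.288466831819427] [ 0.2345 -0.8658  0.055 ]
blue ((499.3646545410156, -207.12530517578125), (117.96441650390625, 227.52159118652344), 80.86289978027344) [[377.68115234375, -247.294189453125], [602.3157348632812, -283.42401123046875], [621.0481567382812, -166.9564208984375], [396.41357421875, -130.82659912109375]]
blue ((563.1731567382812, 190.81607055664062), (118.1463851928711, 227.72825622558594), 80.81950378417969) [[441.3427429199219, 150.66604614257812], [666.1538696289062, 114.33309936523438], [685.0035400390625, 230.96609497070312], [460.19244384765625, 267.2990417480469]]
```

View pics/crop0.png

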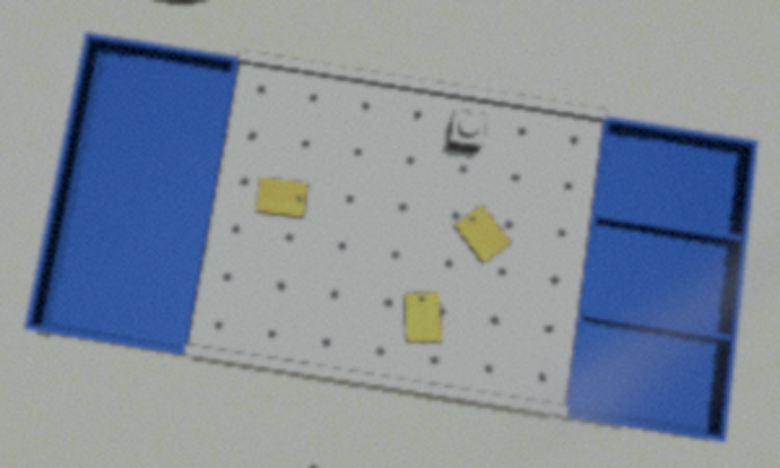

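Each tray outline agrees with its given size. The brass blanks are on the bed, and the dark and red look-alikes are off it on the table. I'll now work out bed-frame positions and the turn needed so the jaw axis lies across the bed.

```bash
cat >> h.py <<'E'
T1=np.array([.5632,.1908]);T0=np.array([.4994,-.2071]);B0=(T1+T0)/2;by=(T1-T0)/np.linalg.norm(T1-T0);bx=np.array([by[1],-by[0]])
def tobed(p): d=np.asarray(p)[:2]-B0; return np.array([d@bx,d@by])
def tow(a,b): return B0+a*bx+b*by
E
python3 - <<'E'
from h import *
from rig import sense
np.set_printoptions(precision=4,suppress=True)
print("yaw",np.arctan2(bx[1],bx[0]),"dist",np.linalg.norm(T1-T0))
for n,p in dict(A=(.5565,.0795),B=(.530,-.0695),C=(.4675,-.025)).items(): print(n,tobed(p))
print("gauge",tobed(ray("top",[360.8,168.],.09)[0]))
s=sense();q=s["orientation"];M=R.from_quat([*q[1:],q[0]]).as_matrix();print(M)
y=M[:,1];print("tool y ang",np.arctan2(y[1],y[0]))
for n,a,b in[("A0",.011,.05),("A1",.011,.142),("B0",.008,-.106),("B1",.008,.142),("C0",-.06,-.07),("C1",-.06,.142)]: print(n,tow(a,b))
E
```

```text
yaw -0.15898850729545502 dist 0.4029824437863268
A [0.011  0.0905]
B [ 0.0084 -0.0608]
C [-0.0603 -0.0267]
gauge [ 0.0774 -0.0378]
[[-0.0008  0.2646  0.9644]
 [-0.0016  0.9644 -0.2646]
 [-1.     -0.0017 -0.0003]]
tool y ang 1.3030157214967382
A0 [0.5501 0.0395]
A1 [0.5646 0.1303]
B0 [ 0.5224 -0.1141]
B1 [0.5617 0.1308]
C0 [ 0.461  -0.0678]
C1 [0.4945 0.1416]
```

>>> send_rows(steps=[[[1.5,-2.3,0,0,0,-0.06],[1.5,-2.3,0,0,0,-0.06],[1.5,-2.3,0,0,0,-0.06],[1.5,-2.3,0,0,0,-0.06],[1.5,-2.3,0,0,0,-0.06]]], jaw=2.0)

```text
time_s: 0.52
position: [0.2472, 0.5105, 0.2307]
orientation: [0.678, 0.199, 0.679, -0.199]
ft_force: [0.3, 0.4, -0.2]
grip_width: 0.298
```

>>> send_rows(steps=[[[1.5,-2.3,0,0,0,-0.06],[1.5,-2.3,0,0,0,-0.06],[1.5,-2.3,0,0,0,-0.06],[1.5,-2.3,0,0,0,-0.06],[1.5,-2.3,0,0,0,-0.06]]])

```text
time_s: 0.93
position: [0.3222, 0.3955, 0.2308]
orientation: [0.641, 0.298, 0.641, -0.298]
ft_force: [0.1, -0.4, 0.7]
grip_width: 0.233
```

>>> send_rows(steps=[[[1.5,-2.3,0,0,0,-0.06],[1.5,-2.3,0,0,0,-0.06],[1.5,-2.3,0,0,0,-0.06],[1.5,-2.3,0,0,0,-0.06],[1.5,-2.3,0,0,0,-0.06]]])

```text
time_s: 1.35
position: [0.3972, 0.2805, 0.2309]
orientation: [0.589, 0.391, 0.59, -0.391]
ft_force: [0.5, 0.7, 1.5]
grip_width: 0.232
```

>>> send_rows(steps=[[[1.5,-2.3,0,0,0,-0.06],[1.5,-2.3,0,0,0,-0.06],[1.5,-2.3,0,0,0,-0.06],[1.5,-2.3,0,0,0,-0.06],[1.5,-2.3,0,0,0,-0.06]]])

```text
time_s: 1.77
position: [0.4723, 0.1656, 0.2309]
orientation: [0.524, 0.474, 0.524, -0.475]
ft_force: [-0.2, 0.6, 0.4]
grip_width: 0.235
```

>>> send_rows(steps=[[[1.5,-2.3,0,0,0,-0.06],[1.5,-2.3,0,0,0,-0.06],[1.5,-2.3,0,0,0,-0.06],[1.5,-2.3,0,0,0,-0.06],[1.5,-2.3,0,0,0,-0.02]]])

```text
time_s: 2.18
position: [0.5473, 0.0506, 0.2308]
orientation: [-0.458, -0.538, -0.459, 0.538]
ft_force: [0.2, 0.9, 1.4]
grip_width: 0.235
```

```bash
cat > st.py <<'E'
from h import *
from rig import sense
np.set_printoptions(precision=4,suppress=True)
s=sense();q=s["orientation"];M=R.from_quat([*q[1:],q[0]]).as_matrix()
print(s["time_s"],s["position"],"bed",tobed(s["position"]),"yang",np.arctan2(M[1,1],M[0,1]),"xdir",M[:,0],"F",s["ft_force"],"w",s["grip_width"])
E
python3 st.py
```

```text
2.1833 [0.5473 0.0506 0.2308] bed [0.0065 0.0605] yang -0.15949098748127402 xdir [-0.0008  0.0002 -1.    ] F [0.1918 0.9019 1.3502] w 0.23511430518629117
```

>>> send_rows(steps=[[[0.3,-1.1,-2.1,0,0,0],[0,0,-3,0,0,0],[0,0,-3,0,0,0],[0,0,-3,0,0,0],[0,0,-3,0,0,0]]])

```text
time_s: 2.6
position: [0.5496, 0.0407, 0.0886]
orientation: [-0.459, -0.538, -0.459, 0.538]
ft_force: [0.6, 0.1, -0.6]
grip_width: 0.241
```

>>> send_rows(steps=[[[0,0,-2,0,0,0],[0,0,-1,0,0,0],[0,0,0,0,0,0]]])

```text
time_s: 2.85
position: [0.5478, 0.0411, 0.0575]
orientation: [-0.458, -0.536, -0.461, 0.539]
ft_force: [-0.6, -1.2, -0.2]
grip_width: 0.231
```

```bash
python3 st.py
python3 - <<'E'
from h import *
im=cams.camera("scene");cv2.imwrite("pics/s1.png",cv2.resize(im[100:320,160:460,::-1],None,fx=2.6,fy=2.6,interpolation=cv2.INTER_CUBIC))
im=cams.camera("top");cv2.imwrite("pics/t1.png",cv2.resize(im[120:300,180:480,::-1],None,fx=2.6,fy=2.6,interpolation=cv2.INTER_CUBIC))
E
```

```text
2.85 [0.5478 0.0411 0.0575] bed [0.0085 0.0512] yang -0.15708253500967848 xdir [-0.0057  0.0008 -1.    ] F [-0.648  -1.1863 -0.2358] w 0.23144876008490184
```

View pics/s1.png

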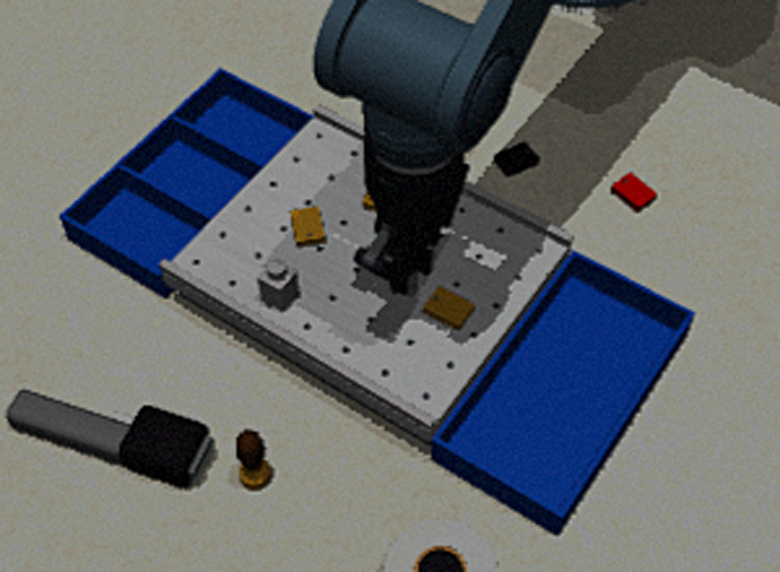

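View pics/t1.png

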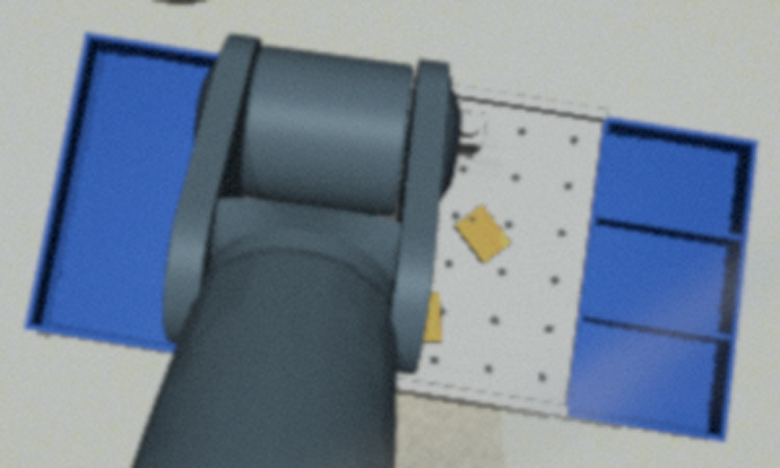

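The scene crop shows the fingers (about 400,270 in the crop) clear behind the blank nearest the plain tray (450,305). The wrist hides that spot from the top camera. I'll lower the last bit and check the height.

>>> send_rows(steps=[[[0,0,-0.5,0,0,0],[0,0,-0.5,0,0,0],[0,0,0,0,0,0],[0,0,0,0,0,0]]])

```text
time_s: 3.28
position: [0.5501, 0.0409, 0.0506]
orientation: [0.459, 0.538, 0.459, -0.538]
ft_force: [0.1, -0.7, 0.5]
grip_width: 0.236
```

```bash
python3 st.py
```

```text
3.2833 [0.5501 0.0409 0.0506] bed [0.0108 0.0514] yang -0.1569608758283621 xdir [ 0.0004 -0.     -1.    ] F [ 0.1009 -0.6597  0.4992] w 0.23580001948377335
```

>>> send_rows(steps=[[[0,0,-0.3,0,0,0],[0.08,0.49,0,0,0,0],[0.16,0.99,0,0,0,0],[0.16,0.99,0,0,0,0],[0.16,0.99,0,0,0,0]]])

```text
time_s: 3.7
position: [0.5558, 0.0766, 0.0474]
orientation: [0.459, 0.538, 0.459, -0.538]
ft_force: [-0.3, 0.1, 0.1]
grip_width: 0.23
```

>>> send_rows(steps=[[[0.16,0.99,0,0,0,0],[0.16,0.99,0,0,0,0],[0.16,0.99,0,0,0,0],[0.16,0.99,0,0,0,0],[0.16,0.99,0,0,0,0]]])

```text
time_s: 4.12
position: [0.5637, 0.1262, 0.0473]
orientation: [0.459, 0.538, 0.459, -0.538]
ft_force: [-0.0, 0.1, -0.5]
grip_width: 0.231
```

>>> send_rows(steps=[[[0.08,0.5,0,0,0,0],[0,0,0,0,0,0],[0,0,0,0,0,0]]])

```text
time_s: 4.37
position: [0.5644, 0.1302, 0.0472]
orientation: [-0.459, -0.537, -0.459, 0.538]
ft_force: [0.7, 0.2, 0.4]
grip_width: 0.236
```

```bash
python3 st.py
python3 - <<'E'
from h import *
im=cams.camera("scene");cv2.imwrite("pics/s2.png",cv2.resize(im[100:320,160:460,::-1],None,fx=2.6,fy=2.6,interpolation=cv2.INTER_CUBIC))
E
```

```text
4.3667 [0.5644 0.1302 0.0472] bed [0.0108 0.1418] yang -0.15638828128079157 xdir [-0.0001 -0.0001 -1.    ] F [0.7345 0.1605 0.3523] w 0.23574452471459217
```

View pics/s2.png

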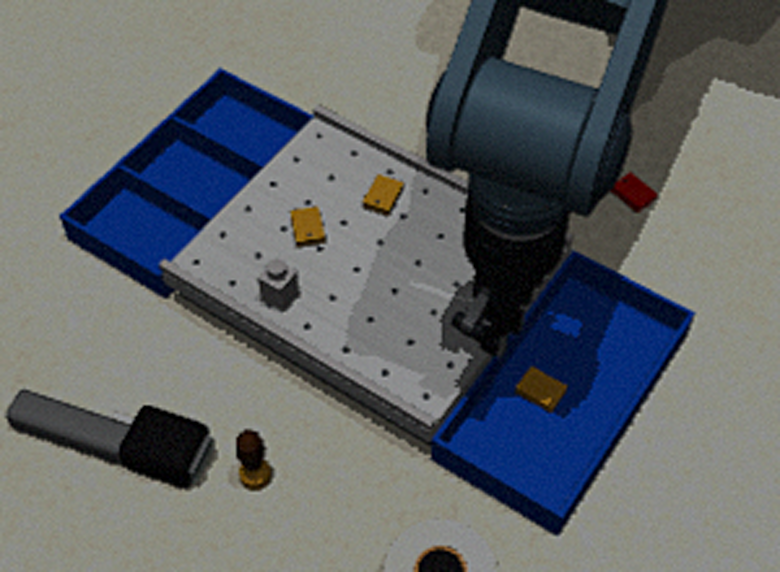

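The first blank now lies in the plain tray, at about (540,388) in the crop. I'll do the middle blank next: raise, travel back over it, and come down behind it.

>>> send_rows(steps=[[[0,0,2,0,0,0],[0,0,3,0,0,0],[-0.2,-1.4,3,0,0,0],[-0.5,-3,0,0,0,0],[-0.5,-3,0,0,0,0]]])

```text
time_s: 4.83
position: [0.5539, 0.055, 0.1301]
orientation: [0.461, 0.539, 0.458, -0.536]
ft_force: [-0.1, -0.8, 0.0]
grip_width: 0.23
```

>>> send_rows(steps=[[[-0.5,-3,0,0,0,0],[-0.5,-3,0,0,0,0],[-0.5,-3,0,0,0,0],[-0.5,-3,0,0,0,0],[-0.5,-3,0,0,0,0]]])

```text
time_s: 5.25
position: [0.5267, -0.096, 0.1274]
orientation: [-0.459, -0.538, -0.459, 0.538]
ft_force: [0.9, -0.1, 0.8]
grip_width: 0.236
```

>>> send_rows(steps=[[[-0.5,-2,0,0,0,0],[0,0,0,0,0,0],[0,0,-3,0,0,0],[0,0,-2.5,0,0,0],[0,0,0,0,0,0]]])

```text
time_s: 5.67
position: [0.5186, -0.1123, 0.0675]
orientation: [-0.456, -0.536, -0.462, 0.539]
ft_force: [-1.1, -0.5, -0.4]
grip_width: 0.234
```

```bash
python3 st.py
python3 - <<'E'
from h import *
im=cams.camera("scene");cv2.imwrite("pics/s3.png",cv2.resize(im[100:320,160:460,::-1],None,fx=2.6,fy=2.6,interpolation=cv2.INTER_CUBIC))
E
```

```text
5.6667 [ 0.5186 -0.1123  0.0675] bed [ 0.004  -0.1049] yang -0.15770810751335662 xdir [-0.0088  0.0042 -1.    ] F [-1.118  -0.4585 -0.4156] w 0.23370500408319866
```

View pics/s3.png

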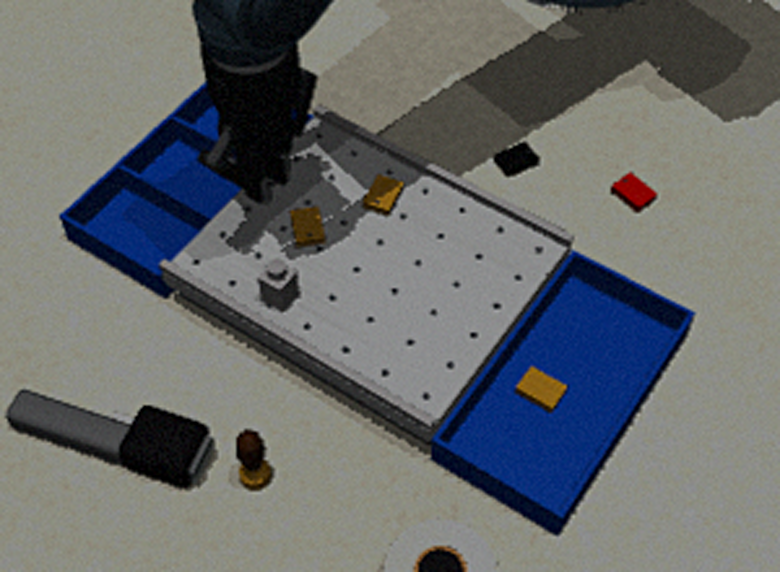

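The fingers (265,190) are clear behind the middle blank (307,226), with the other blank (383,194) and the gauge outside the lane. Lowering and pushing.

>>> send_rows(steps=[[[0,0,-1.5,0,0,0],[0,0,-1,0,0,0],[0,0,0,0,0,0],[0.08,0.5,0,0,0,0],[0.08,0.5,0,0,0,0]]])

```text
time_s: 6.13
position: [0.5247, -0.1039, 0.0484]
orientation: [0.46, 0.538, 0.459, -0.537]
ft_force: [0.5, 0.0, -0.0]
grip_width: 0.234
```

>>> send_rows(steps=[[[0.16,0.99,0,0,0,0],[0.16,0.99,0,0,0,0],[0.16,0.99,0,0,0,0],[0.16,0.99,0,0,0,0],[0.16,0.99,0,0,0,0]]])

```text
time_s: 6.55
position: [0.5323, -0.0533, 0.0476]
orientation: [0.46, 0.538, 0.459, -0.537]
ft_force: [-0.0, -1.4, 0.7]
grip_width: 0.23
```

>>> send_rows(steps=[[[0.16,0.99,0,0,0,0],[0.16,0.99,0,0,0,0],[0.16,0.99,0,0,0,0],[0.16,0.99,0,0,0,0],[0.16,0.99,0,0,0,0]]])

```text
time_s: 6.97
position: [0.5401, -0.0041, 0.0473]
orientation: [-0.459, -0.538, -0.459, 0.538]
ft_force: [-0.5, -1.1, -0.1]
grip_width: 0.233
```

```bash
python3 st.py
python3 - <<'E'
from h import *
im=cams.camera("scene");cv2.imwrite("pics/s4.png",cv2.resize(im[100:320,160:460,::-1],None,fx=2.6,fy=2.6,interpolation=cv2.INTER_CUBIC))
E
```

```text
6.9667 [ 0.5401 -0.0041  0.0473] bed [0.0081 0.0054] yang -0.15697858270980464 xdir [ 0. -0. -1.] F [-0.525  -1.1197 -0.1494] w 0.23322987253375804
```

View pics/s4.png

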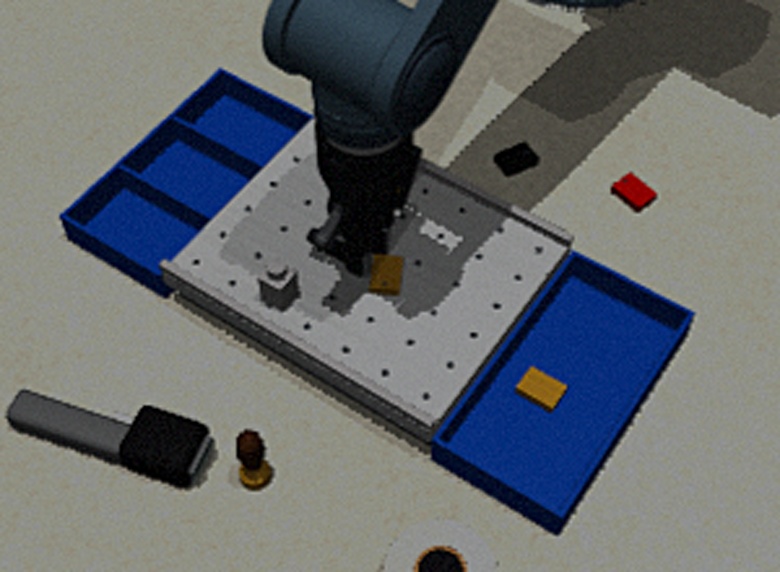

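The blank (387,273) has squared up against both fingertips and the gauge (278,285) hasn't moved. I'll push it the remaining 137 mm or so.

>>> send_rows(steps=[[[0.16,0.99,0,0,0,0],[0.16,0.99,0,0,0,0],[0.16,0.99,0,0,0,0],[0.16,0.99,0,0,0,0],[0.16,0.99,0,0,0,0]]])

```text
time_s: 7.43
position: [0.548, 0.0455, 0.0472]
orientation: [-0.459, -0.538, -0.459, 0.538]
ft_force: [0.8, -0.3, -0.6]
grip_width: 0.236
```

>>> send_rows(steps=[[[0.16,0.99,0,0,0,0],[0.16,0.99,0,0,0,0],[0.16,0.99,0,0,0,0],[0.16,0.99,0,0,0,0],[0.16,0.99,0,0,0,0]]])

```text
time_s: 7.85
position: [0.5561, 0.0949, 0.0473]
orientation: [-0.459, -0.538, -0.459, 0.538]
ft_force: [-0.1, 0.2, 0.0]
grip_width: 0.237
```

>>> send_rows(steps=[[[0.16,0.99,0,0,0,0],[0.16,0.99,0,0,0,0],[0.16,0.99,0,0,0,0],[0.08,0.5,0,0,0,0],[0,0,0,0,0,0]]])

```text
time_s: 8.27
position: [0.5617, 0.1298, 0.0473]
orientation: [0.46, 0.537, 0.46, -0.537]
ft_force: [0.7, 0.6, -0.2]
grip_width: 0.238
```

```bash
python3 st.py
python3 - <<'E'
from h import *
im=cams.camera("scene");cv2.imwrite("pics/s5.png",cv2.resize(im[100:320,160:460,::-1],None,fx=2.6,fy=2.6,interpolation=cv2.INTER_CUBIC))
E
```

```text
8.2667 [0.5617 0.1298 0.0473] bed [0.0082 0.141 ] yang -0.1556408043512307 xdir [ 0.0002  0.0001 -1.    ] F [ 0.6759  0.5532 -0.1637] w 0.2378119539514089
```

View pics/s5.png

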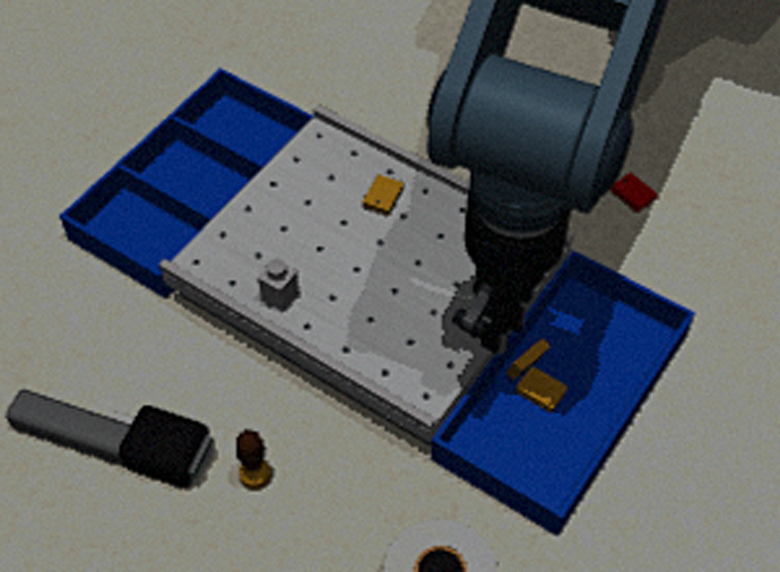

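The second blank is in the tray too, on its edge beside the first (528,357). Next is the last blank at (383,194).

>>> send_rows(steps=[[[0,0,2,0,0,0],[0,0,3,0,0,0],[0,0,3,0,0,0],[-1,-2,0,0,0,0],[-1,-2,0,0,0,0]]])

```text
time_s: 8.73
position: [0.5433, 0.0882, 0.1301]
orientation: [0.461, 0.539, 0.458, -0.536]
ft_force: [-0.8, -1.8, -0.9]
grip_width: 0.234
```

>>> send_rows(steps=[[[-1,-2,0,0,0,0],[-1,-2,0,0,0,0],[-1,-2,0,0,0,0],[-1,-2,0,0,0,0],[-1,-2,0,0,0,0]]])

```text
time_s: 9.15
position: [0.4908, -0.0126, 0.1273]
orientation: [-0.459, -0.538, -0.459, 0.538]
ft_force: [0.0, -1.1, 0.0]
grip_width: 0.236
```

>>> send_rows(steps=[[[-1,-2,0,0,0,0],[-1,-2,0,0,0,0],[-1,-2,0,0,0,0],[0,0,0,0,0,0],[0,0,-3,0,0,0]]])

```text
time_s: 9.57
position: [0.4657, -0.0743, 0.1024]
orientation: [0.462, 0.54, 0.455, -0.536]
ft_force: [1.3, -0.4, 0.3]
grip_width: 0.237
```

>>> send_rows(steps=[[[0,0,-2.5,0,0,0],[0,0,0,0,0,0],[0,0,0,0,0,0]]])

```text
time_s: 9.82
position: [0.4606, -0.0709, 0.0714]
orientation: [-0.458, -0.537, -0.46, 0.538]
ft_force: [-0.6, 0.5, 0.0]
grip_width: 0.234
```

```bash
python3 st.py
python3 - <<'E'
from h import *
im=cams.camera("scene");cv2.imwrite("pics/s6.png",cv2.resize(im[100:320,160:460,::-1],None,fx=2.6,fy=2.6,interpolation=cv2.INTER_CUBIC))
E
```

```text
9.8167 [ 0.4606 -0.0709  0.0714] bed [-0.0599 -0.0731] yang -0.15720988996581778 xdir [-0.003   0.0013 -1.    ] F [-0.5993  0.5479  0.0273] w 0.2344174970946941
```

View pics/s6.png

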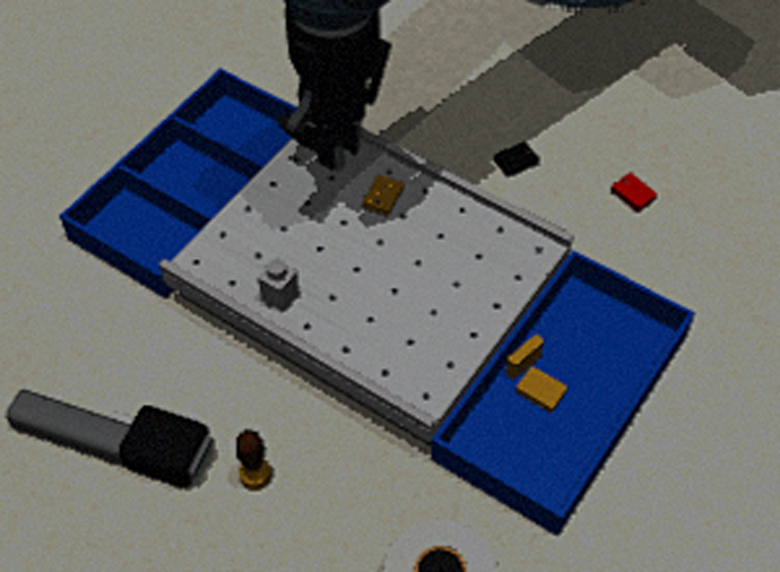

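The fingers (345,165) are in line behind the last blank. I'll push it about 215 mm.

>>> send_rows(steps=[[[0,0,-1.5,0,0,0],[0,0,-1,0,0,0],[0,0,0,0,0,0],[0.08,0.5,0,0,0,0],[0.08,0.5,0,0,0,0]]])

```text
time_s: 10.28
position: [0.4639, -0.0612, 0.0482]
orientation: [0.46, 0.538, 0.459, -0.538]
ft_force: [-0.0, 0.4, 0.2]
grip_width: 0.232
```

>>> send_rows(steps=[[[0.16,0.99,0,0,0,0],[0.16,0.99,0,0,0,0],[0.16,0.99,0,0,0,0],[0.16,0.99,0,0,0,0],[0.16,0.99,0,0,0,0]]])

```text
time_s: 10.7
position: [0.4714, -0.0106, 0.0475]
orientation: [0.46, 0.538, 0.459, -0.537]
ft_force: [0.8, -0.8, -0.2]
grip_width: 0.234
```

>>> send_rows(steps=[[[0.16,0.99,0,0,0,0],[0.16,0.99,0,0,0,0],[0.16,0.99,0,0,0,0],[0.16,0.99,0,0,0,0],[0.16,0.99,0,0,0,0]]])

```text
time_s: 11.12
position: [0.4793, 0.0387, 0.0473]
orientation: [-0.459, -0.538, -0.459, 0.538]
ft_force: [0.2, -1.3, 0.1]
grip_width: 0.233
```

```bash
python3 st.py
python3 - <<'E'
from h import *
im=cams.camera("scene");cv2.imwrite("pics/s7.png",cv2.resize(im[100:320,160:460,::-1],None,fx=2.6,fy=2.6,interpolation=cv2.INTER_CUBIC))
E
```

```text
11.1167 [0.4793 0.0387 0.0473] bed [-0.0588  0.038 ] yang -0.15693458315440104 xdir [-0.0001  0.     -1.    ] F [ 0.1772 -1.2958  0.1291] w 0.23272270590120717
```

View pics/s7.png

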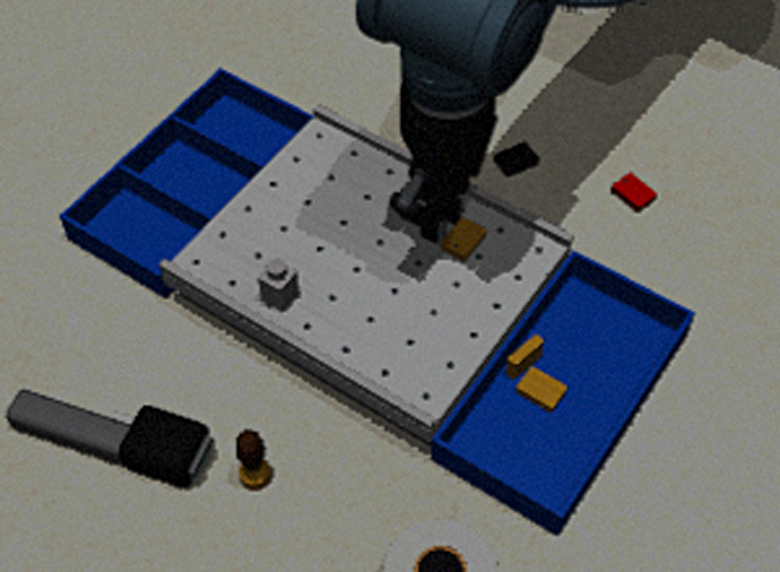

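The blank (465,238) is moving ahead of the fingers. About 104 mm is left.

>>> send_rows(steps=[[[0.16,0.99,0,0,0,0],[0.16,0.99,0,0,0,0],[0.16,0.99,0,0,0,0],[0.16,0.99,0,0,0,0],[0.16,0.99,0,0,0,0]]])

```text
time_s: 11.58
position: [0.4873, 0.0882, 0.0472]
orientation: [-0.459, -0.538, -0.459, 0.538]
ft_force: [0.5, -0.3, -0.5]
grip_width: 0.232
```

>>> send_rows(steps=[[[0.16,0.99,0,0,0,0],[0.16,0.99,0,0,0,0],[0.16,0.99,0,0,0,0],[0.16,0.99,0,0,0,0],[0.16,0.99,0,0,0,0]]])

```text
time_s: 12.0
position: [0.4954, 0.1377, 0.0473]
orientation: [0.459, 0.538, 0.459, -0.538]
ft_force: [1.1, -0.5, 1.1]
grip_width: 0.232
```

>>> send_rows(steps=[[[0.06,0.4,0,0,0,0],[0,0,0,0,0,0],[0,0,3,0,0,0],[0,0,3,0,0,0],[0,0,3,0,0,0]]])

```text
time_s: 12.42
position: [0.4951, 0.1403, 0.1377]
orientation: [-0.459, -0.537, -0.46, 0.538]
ft_force: [0.7, -0.3, -0.1]
grip_width: 0.236
```

>>> send_rows(steps=[[[0,-3,2,0,0,0],[0,-3,0,0,0,0],[0,-3,0,0,0,0],[0,-3,0,0,0,0],[0,-3,0,0,0,0]]])

```text
time_s: 12.83
position: [0.4955, -0.0109, 0.1575]
orientation: [0.459, 0.538, 0.459, -0.538]
ft_force: [0.6, 0.7, 0.1]
grip_width: 0.236
```

>>> send_rows(steps=[[[0,-3,0,0,0,0],[0,-3,0,0,0,0],[0,-3,0,0,0,0],[0,0,0,0,0,0],[0,0,0,0,0,0]]])

```text
time_s: 13.25
position: [0.4956, -0.1008, 0.1573]
orientation: [-0.458, -0.538, -0.458, 0.538]
ft_force: [-1.0, 0.4, -0.3]
grip_width: 0.234
```

```bash
python3 st.py
python3 - <<'E'
from h import *
np.set_printoptions(precision=4,suppress=True)
sc=cams.camera("scene");cv2.imwrite("pics/s8.png",cv2.resize(sc[100:350,160:460,::-1],None,fx=2.4,fy=2.4,interpolation=cv2.INTER_CUBIC))
im=cams.camera("top");cv2.imwrite("pics/t8.png",im[:,:,::-1])
for c in blobs(brass(im),20,1000):
    M=cv2.moments(c);uv=np.array([M['m10']/M['m00'],M['m01']/M['m00']]);p=ray("top",uv,.015)[0]
    print("blank",uv,cv2.contourArea(c),"tray frame",tobed(p)-[0,.2015])
E
```

```text
13.25 [ 0.4956 -0.1008  0.1573] bed [-0.0206 -0.0971] yang -0.16036981564562702 xdir [-0.0001  0.0001 -1.    ] F [-0.9923  0.4241 -0.3344] w 0.23397250331116987
blank [250.774 227.548] 29.5 tray frame [-0.0597 -0.0469]
blank [245.5247 193.1631] 212.5 tray frame [ 0.0065 -0.024 ]
```

View pics/s8.png

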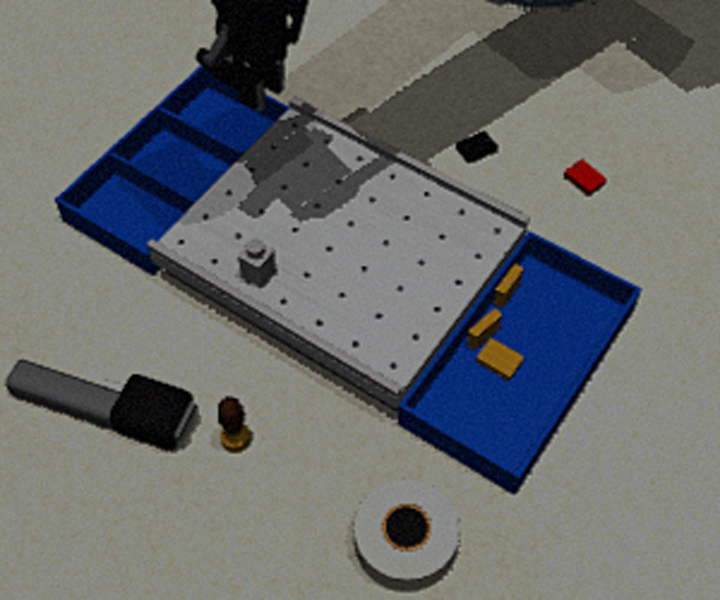

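View pics/t8.png

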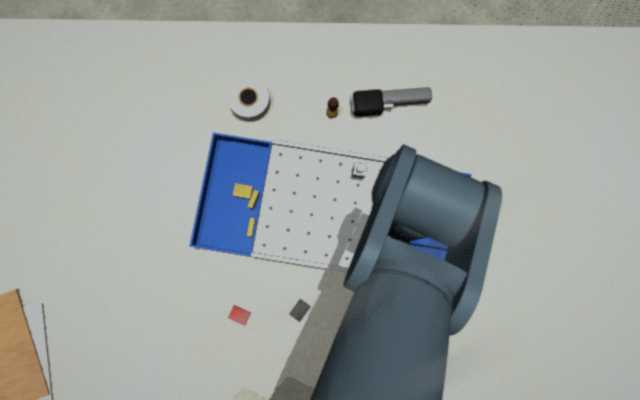

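All three blanks are in the plain tray. The top view shows them at (243,190), (253,199) and (251,227), the last two on their long edges. The gauge (360,170), roll, stamp and scanner look unchanged. One last check compares numbers for stillness and disturbance.

>>> send_rows(steps=[[[0,0,0,0,0,0],[0,0,0,0,0,0],[0,0,0,0,0,0],[0,0,0,0,0,0],[0,0,0,0,0,0]]])

```text
time_s: 13.77
position: [0.4958, -0.099, 0.1573]
orientation: [0.459, 0.538, 0.459, -0.538]
ft_force: [0.5, -0.2, 0.4]
grip_width: 0.236
```

Run:
```python
from h import *
np.set_printoptions(precision=4,suppress=True)
im=cams.camera("top");a=cv2.imread("pics/t8.png")[:,:,::-1];o=cv2.imread("pics/top0.png")[:,:,::-1]
for x in(a,im):
  h=cv2.cvtColor(np.ascontiguousarray(x),cv2.COLOR_RGB2HSV);m=cv2.inRange(h,(15,90,60),(38,255,255));m[:, :195]=0;m[:,275:]=0;m[:135]=0;m[255:]=0
  for c in blobs(m,20,1000):
    M=cv2.moments(c);uv=np.array([M['m10']/M['m00'],M['m01']/M['m00']]);print(uv,cv2.contourArea(c),tobed(ray("top",uv,.025)[0])-[0,.2015])
d=np.abs(cv2.GaussianBlur(im,(5,5),0).astype(int)-cv2.GaussianBlur(np.ascontiguousarray(o),(5,5),0)).max(2)
for n,(x0,x1,y0,y1) in dict(roll=(220,280,70,125),stamp=(320,345,90,120),scanner=(347,440,80,120),gauge=(348,370,158,182)).items(): print(n,"max diff",d[y0:y1,x0:x1].max())
cv2.imwrite("pics/t9.png",cv2.resize(im[120:260,180:380,::-1],None,fx=4,fy=4,interpolation=cv2.INTER_CUBIC))
```

```text
[250.5623 227.0976] 49.5 [-0.0594 -0.0478]
[245.7902 193.3137] 263.0 [ 0.0049 -0.0263]
[250.5623 227.0976] 49.5 [-0.0594 -0.0478]
[245.8011 193.358 ] 264.0 [ 0.0049 -0.0264]
roll max diff 23
stamp max diff 23
scanner max diff 24
gauge max diff 23
```

View pics/t9.png

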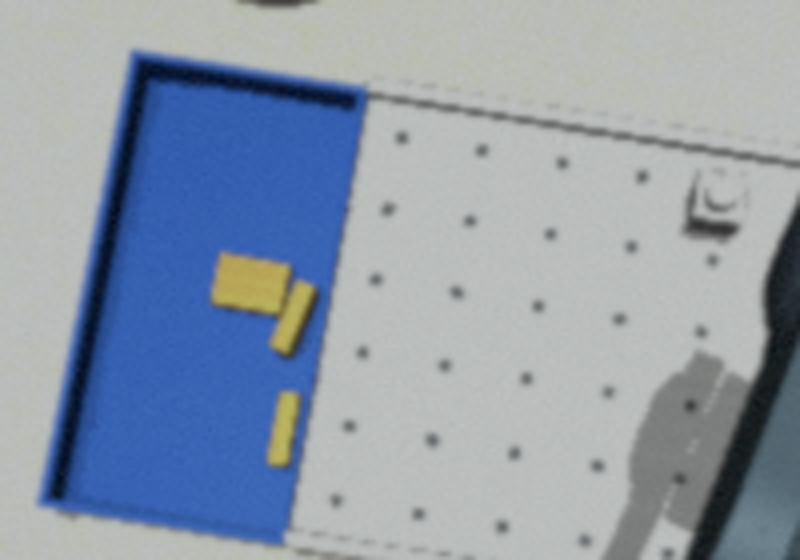

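The blanks haven't moved between the two pictures and are inside the tray outline. The other objects' pixels match the start to within noise. Handing in.

```bash
python3 -c "
from rig import job
print(job.hand_in())"
```

```text
the job is handed in; nothing more can be done
None
```

All three brass blanks are in the plain tray at the +y end. I swept them one at a time along the bed with the fingertips 20 mm apart, lifted none of them, and handed the job in at about 14 s.

- **Blanks:** in the tray frame the last blank is at about (-59, -48) mm. The other two were measured together, with a joint centre near (5, -26) mm. One lies flat and two stand on their long edges. None moved between two pictures about half a second apart.
- **Other things:** around the gauge, label roll, scanner and stamp the last top view differs from the first by no more than about 24 grey levels. I took that as image noise, with no sign of movement. The red and black look-alikes were not touched.
- **Robot:** the tool was clear of everything, and the wrist force readings stayed within about 2 N throughout.
- **Not measured directly:** I did not measure the height of the blanks. The two on edge would have their centres about 17 mm above the tray's underside, below the 34 mm limit.

No check failed or disagreed.

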